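# Lock the rack lifter's stop nut and cap the post

## Task

Run the brass lock nut down the threaded post and tighten it firmly against the blue stop nut, so that the pair is locked; the blue nut is already set, so do not let it turn. Then put the green end cap over the end of the post, fully home on the lock nut, and leave everything else on the bench as it is.

Things in the scene. Friction and masses are not known exactly. Their poses are not given: they have to be found in the camera images.
- stop_post: White base plate 100 x 90 x 12 mm, fixed, with a green collar (44 mm across, up to 38 mm above the bench) and an upright steel threaded post 12 mm across that ends 114 mm above the bench. A small aluminium arm under the blue nut stays below 45 mm. Origin: on the post's axis at bench height; z up.
- stop_nut: Blue plastic first nut on the post, already set: hexagon 26 mm across flats, 16 mm high, on a round flange 42 mm across, 4 mm thick. Origin: on the axis at its underside, about 51 mm above the bench; z up; its top is 20 mm above the origin. A steel spring washer 29 mm across, 2 to 3 mm thick, lies on it. It holds by friction only: more than 0.95 N m on the lock nut turns it.
- stop_mark (a point): White mark on the blue nut's flange, 19 mm from the post's axis; it shows whether the blue nut has turned.
- lock_nut: Brass hexagon lock nut on the post above the blue nut: 40 mm across flats, 46 over corners, 20 high. Origin: on the axis at its underside, 2 to 5 mm above the washer at the start; z up; flats face its own x axis and every 60 degrees. Right-hand thread: clockwise from above moves it down, 10 mm a turn (1.6 mm a radian), so the grip must follow. It stays where it is left.
- lock_face (a point): Centre of the lock nut's underside. Turning drags with about 0.1 N m; once this face is on the washer the moment felt grows by about 2.5 N m per radian. The nut is tight from 0.42 N m while turning; above 0.95 N m the blue nut turns along. At rest up to 0.25 N m less is felt than while turning. Go slowly near the end; stop when 0.45 to 0.6 is felt at rest. It springs back a little when let go.
- end_cap: Green plastic end cap, a round thimble 30 mm across and 34 mm high, standing loose on the bench with its open end down. The bore is 19 mm across and 30 mm deep. Origin: centre of its open underside. Put over the post, its rim rests on the lock nut's top face; about 20 mm of post then stands inside it.
- spare_nut: Loose steel hexagon nut, 34 mm across flats, 18 mm high, a bystander.
- sample_jar: Small clear jar with white cap, 40 mm across, 55 mm high, a bystander.
- tube_rack: Green rack of capped sample tubes, 75 x 200 mm, 100 mm high, a bystander.
- timer: White bench timer, 45 x 65 x 22 mm, a bystander.
- spanner: Small steel spanner lying flat, 150 mm long, a bystander.
- marker: Marker pen with red cap lying flat, 100 mm long, 12 mm thick, a bystander.
Not all that is in view belongs to the job. What is meant by the end_cap is not orange, and is the smaller of those in its own colour.

How it is judged:
By the outcome, as a careful person would: the job done as asked, in the order asked, and still so for the second after the job is handed in, with the robot touching nothing.
It also fails if it takes over 61 s, if anything falls off the work surface, if the arm or the gripper's body presses on something with over 40 N, if the wrist force passes 120 N, or if a joint passes its speed limit or range.

## Robot

A 7-joint arm with a two-finger parallel gripper is mounted at the origin on the work surface. World frame = base frame: x ahead of the robot, y to its left, z up, the work surface at z = 0. Lengths are in m, angles in rad, forces in N, time in s.
With the tool pointing down it reaches from about 0.425 to 0.95 m from the base axis. Payload 4.7 kg.
Tool frame: the origin (TCP) lies between the finger pads; the fingertips stand 25 mm ahead of it and the grasp point (between the pads) lies 6 mm ahead of it; x points along the fingers, z is the direction in which the jaws open and shut, and the axes are right-handed (so a half turn about x gives the same grasp; the last joint's range is limited). The gripper opens to 85 mm and grips with 20 to 120 N. Pads are 22 mm wide; open, the fingers measure 114 mm over their backs; the gripper's body (76 mm by 85 mm) begins 54 mm behind the grasp point. The pads swing forward as they close: fully open they stand 13 mm farther back than shut.
Start: joints at [-1.187, 0.469, -0.049, 1.532, 0.024, 1.141, -0.082], TCP at [0.271, 0.618, 0.256] pointing down, gripper open.
Joint ranges: [-2.59, 2.59], [-0.33, 1.99], [-1.39, 1.29], [0.1, 2.45], [-1.04, 4.18], [0.21, 1.99], [-2.66, 2.66]. Speed limits (rad/s): [2.57, 2.57, 3.14, 3.14, 3.14, 3.14, 3.14].

## Interface

Orientations are given as a 3x3 rotation matrix whose columns are the frame's x, y, z axes.
In Python, from rig import * gives the robot as it stands. Calls block until the motion is done:
- movep(position, orientation): joint-space move of the TCP to a pose.
- move_l(position, attitude=None, feed=0.15, until_force=None): straight line of the TCP; attitude=None keeps the orientation; feed is the mean speed in m/s. With until_force (N) it stops when the force on the tool has changed by that much, and returns True; else False.
- move_joints(angles): joint-space move.
- command_gripper(opening, newtons=None): finger opening in m; newtons is the grip in N (None keeps the last); returns when the fingers have stopped.
- sleep(seconds).
- inverse_kinematics(position, orientation): joint angles nearest the present ones, or None.
- sense(): the state.
- camera(name): name is "scene" or "side" or "wrist"; returns (picture, depth): 384x512x3 uint8, red, green, blue; 384x512 float32, m along the optical axis (not along the pixel's ray), 0 where there is no reading.
- camera_params(name): a dict with "K" (3x3 intrinsics, pixels), "dist" ([k1, k2, p1, p2, k3] as OpenCV has them; the pictures are not rectified), "position" and "rotation" of the camera in the world; the wrist camera has in their place "tool_from_camera" (4x4, takes a point from camera to tool coordinates, whose origin is the TCP and whose axes are the tool frame's). Camera axes: x right, y down, z forward; pixel columns grow to the right and rows downward; lengths in m; the calibration is good to about 2 mm. A picture is of the moment at which its call begins: read the wrist's pose just before it. camera_params takes no time and is no camera call.
A pose or a line that the arm cannot do raises Unreachable and nothing moves.
- finish_job(): hands the job in, once; it reports no verdict.
The state is a dict: "time_s": time; "joint_pos": joint angles; "qd": joint speeds; "joint_efforts": joint torques, N m; "position": TCP position; "tcp_rot": TCP orientation; "wrist_force": force on the tool from outside, world axes, zero at the start; "ft_torque": the same for the moment, N m; "finger_gap": finger opening in m.
Only numpy, scipy, OpenCV 4.12 (cv2) and the standard library are available. Lean on these libraries where they do the work, as an engineer would, in place of code of your own. Each camera call takes 0.05 s, during which the arm holds its last target.

## Working session

There is one attempt and no reset: what is moved stays moved. The work goes in short steps, each a Python script; the robot and the scene stay as the last script left them, time stands still between calls to the robot, and variables do not carry over. Pictures are saved under pics/ and viewed, and the job is handed in when it is done.

```bash
ls; mkdir -p pics
python3 - <<'E'
from rig import *
import cv2,numpy as np
s=sense();print(s)
for n in ("scene","side","wrist"):
    p,d=camera(n); cv2.imwrite(f"pics/{n}0.png",p[:,:,::-1]); np.savez(f"{n}0.npz",p=p,d=d)
    print(n,camera_params(n))
E
```

```text
pics
{'time_s': 0.0, 'joint_pos': array([-1.18687376,  0.46942407, -0.04861314,  1.5336998 ,  0.02411486,
        1.14100741, -0.0823517 ]), 'qd': array([-0.00053148,  0.00093761, -0.00084385, -0.00082134,  0.00213948,
        0.0021042 ,  0.00047025]), 'joint_efforts': array([-1.63670861e-04, -5.10306931e+01, -4.70039912e-02, -2.37719768e+01,
        1.06546711e-02,  7.21918346e-03,  2.04776910e-06]), 'position': array([0.27057266, 0.61780584, 0.25527066]), 'tcp_rot': array([[-7.11131000e-04, -9.15993102e-01,  4.01193384e-01],
       [-1.81815368e-03,  4.01194007e-01,  9.15991301e-01],
       [-9.99998094e-01, -7.80414190e-05, -1.95071773e-03]]), 'wrist_force': array([-0.09437636, -0.35446294, -0.26192851]), 'ft_torque': array([-0.04276389, -0.0517402 ,  0.00635253]), 'finger_gap': 0.08549534608164924}
scene {'K': array([[364.97939499,   0.        , 257.73745147],
       [  0.        , 364.97939499, 191.7534827 ],
       [  0.        ,   0.        ,   1.        ]]), 'dist': array([-0.01251617,  0.        ,  0.        ,  0.        ,  0.        ]), 'position': array([ 1.06189898, -0.6
[... 558 characters left out ...]
-0.52950793,  0.41256754, -0.74122154],
       [-0.00900637, -0.8764526 , -0.48140391]])}
wrist {'K': array([[314.43525929,   0.        , 257.13770224],
       [  0.        , 314.43525929, 193.98558532],
       [  0.        ,   0.        ,   1.        ]]), 'dist': array([-0.07319285,  0.        ,  0.        ,  0.        ,  0.        ]), 'tool_from_camera': array([[ 6.75492599e-04, -3.21331350e-01,  9.46966582e-01,
        -1.17679788e-01],
       [-8.95693702e-04, -9.46966612e-01, -3.21330722e-01,
         8.36229324e-02],
       [ 9.99999371e-01, -6.31135479e-04, -9.27483405e-04,
         7.44422460e-04],
       [ 0.00000000e+00,  0.00000000e+00,  0.00000000e+00,
         1.00000000e+00]])}
```

View pics/scene0.png

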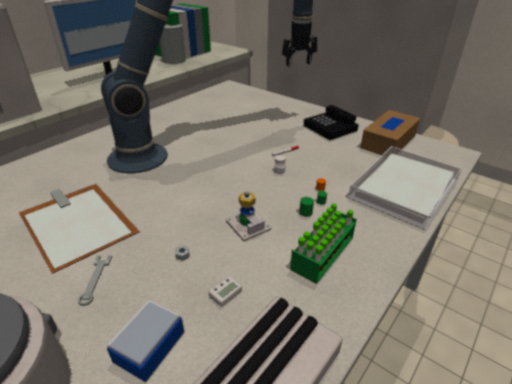

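View pics/side0.png

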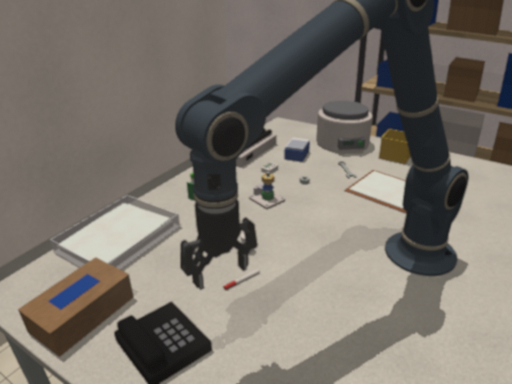

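View pics/wrist0.png

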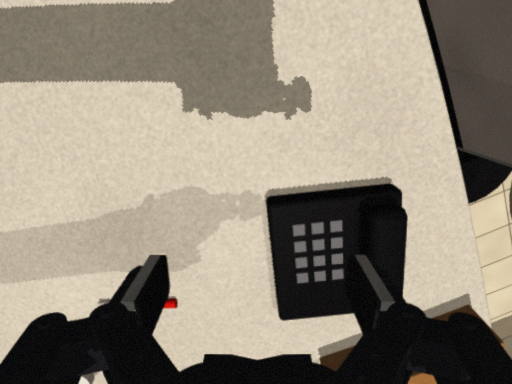

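The scene camera shows the post with the brass nut at about (246,200). The cap candidates are a large green one at (306,206), a small green one at (322,197) and an orange one at (321,184). The rack's green tube caps are at (335,225). By the description I choose the one at (322,197), and I'll check it in a crop with measurements.

```bash
cat > h.py <<'E'
from rig import *
import cv2,numpy as np
def ray(cp,u,v):
    p=cv2.undistortPoints(np.array([[[u,v]]],float),cp["K"],cp["dist"])[0,0]; return np.array([p[0],p[1],1.])
def campose(n,s=None):
    cp=camera_params(n)
    if n=="wrist":
        T=cp["tool_from_camera"]; R=s["tcp_rot"]
        return cp,R@T[:3,:3],R@T[:3,3]+s["position"]
    return cp,cp["rotation"],cp["position"]
def cloud(n,d,s=None):
    cp,R,t=campose(n,s)
    h,w=d.shape; uv=np.stack(np.meshgrid(np.arange(w),np.arange(h)),-1).reshape(-1,1,2).astype(float)
    q=cv2.undistortPoints(uv,cp["K"],cp["dist"])[:,0]
    P=np.c_[q,np.ones(len(q))]*d.reshape(-1,1)
    return (P@R.T+t).reshape(h,w,3)
def onplane(n,u,v,z,s=None):
    cp,R,t=campose(n,s); r=R@ray(cp,u,v); return t+r*(z-t[2])/r[2]
def project(n,P,s=None):
    cp,R,t=campose(n,s); r,_=cv2.Rodrigues(R.T)
    return cv2.projectPoints(np.atleast_2d(P).astype(float),r,-R.T@t,cp["K"],cp["dist"])[0][:,0]
E
python3 - <<'E'
from h import *
z=np.load("scene0.npz");p,d=z["p"],z["d"]
C=cloud("scene",d)
c=p[165:265,215:375]; cv2.imwrite("pics/crop0.png",cv2.resize(c[:,:,::-1],None,fx=5,fy=5,interpolation=cv2.INTER_CUBIC))
for n,(u,v) in dict(brass=(246,196),big=(306,201),small=(322,193),orange=(321,180),spare=(182,250),jar=(280,160),rack=(325,235),timer=(225,287)).items(): print(n,C[v,u].round(3))
hsv=cv2.cvtColor(p,cv2.COLOR_RGB2HSV)
def blob(u,v,lo,hi):
    m=cv2.inRange(hsv,lo,hi); k,l,st,ce=cv2.connectedComponentsWithStats(m); i=l[v,u]; 
    Q=C[l==i]; Q=Q[Q[:,2]<.3]; print(hsv[v,u],st[i],ce[i].round(1),np.percentile(Q,[2,50,98],axis=0).round(3).tolist())
for u,v in((306,206),(322,197)): blob(u,v,(40,80,20),(85,255,255))
blob(246,196,(15,80,60),(32,255,255))
E
```

```text
brass [ 0.553 -0.04   0.103]
big [0.651 0.108 0.047]
small [0.657 0.189 0.032]
orange [0.62  0.245 0.035]
spare [ 0.501 -0.229  0.018]
jar [0.465 0.239 0.052]
rack [ 0.78  -0.013  0.075]
timer [ 0.669 -0.25   0.023]
[ 65 191  56] [300 197  14  19 214] [306.2 206. ] [[0.636, 0.093, 0.006], [0.656, 0.102, 0.037], [0.669, 0.127, 0.047]]
[ 68 210  57] [317 191  10  13 102] [321.4 196.7] [[0.646, 0.171, 0.005], [0.662, 0.179, 0.028], [0.671, 0.197, 0.035]]
[24 22 57] [     0      0    512    384 195488] [254.8 191.8] [[-1.393, -0.581, -0.755], [0.551, 0.144, 0.0], [1.238, 2.131, 0.268]]
```

View pics/crop0.png

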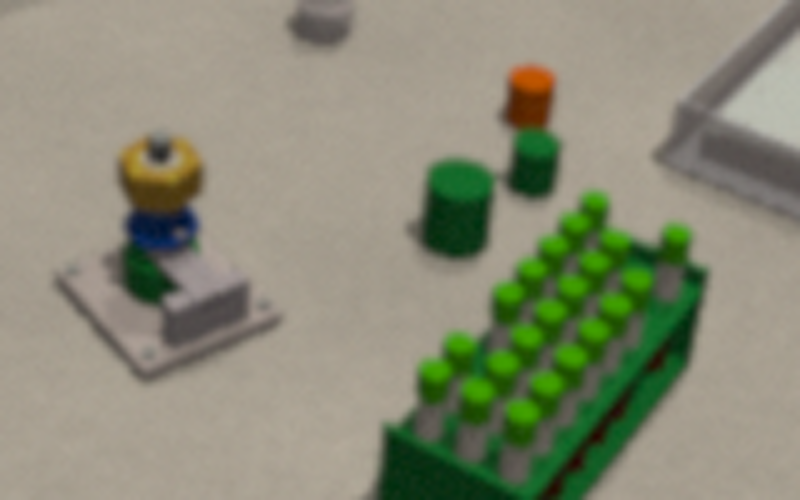

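The crop shows the small green cap at scene pixel (322,197), about 34 mm high. The other green cap is about 47 mm high, and the orange one is ruled out, so the end cap is near (0.657,0.187). Next is a wrist view above the post, after checking the joint 7 sign.

```bash
cat >> h.py <<'E'
def down(yaw):  # tool z (jaw dir) at yaw in world xy, x down
    zt=np.array([np.cos(yaw),np.sin(yaw),0]); x=np.array([0,0,-1.]); return np.c_[x,np.cross(zt,x),zt]
E
python3 - <<'E'
from h import *
for yd in range(-180,180,30):
    q=inverse_kinematics([.547,-.037,.09],down(np.radians(yd)))
    print(yd,None if q is None else np.round(q,2))
E
```

```text
-180 [-0.77  0.76  1.11  2.03 -0.87  0.93 -2.33]
-150 [-0.77  0.76  1.11  2.03 -0.87  0.93 -1.8 ]
-120 [-0.77  0.76  1.11  2.03 -0.87  0.93 -1.28]
-90 [-0.49  0.54  0.64  2.01 -0.48  0.74 -1.13]
-60 [-0.44  0.53  0.57  2.01 -0.42  0.72 -0.66]
-30 [-0.4   0.51  0.51  2.01 -0.38  0.71 -0.18]
0 [-0.35  0.5   0.45  2.01 -0.33  0.7   0.3 ]
30 [-0.3   0.49  0.37  2.   -0.27  0.7   0.77]
60 [-0.24  0.48  0.29  2.   -0.21  0.69  1.24]
90 [-0.18  0.48  0.22  2.   -0.16  0.69  1.71]
120 [-0.11  0.47  0.13  1.99 -0.1   0.68  2.17]
150 [ 0.01  0.47 -0.02  1.98  0.01  0.69  2.59]
```

Run:
```python
from h import *
t0=sense()["time_s"]
movep([.547,-.037,.25],down(np.radians(90)))
s=sense(); print(s["time_s"]-t0,s["position"],s["joint_pos"].round(2))
p,d=camera("wrist"); np.savez("w1.npz",p=p,d=d,pos=s["position"],rot=s["tcp_rot"]); cv2.imwrite("pics/w1.png",p[:,:,::-1])
C=cloud("wrist",d,s)
m=(C[...,2]>.085)&(C[...,2]<.108)&(np.hypot(C[...,0]-.547,C[...,1]+.037)<.04)
Q=C[m]; print(len(Q),np.percentile(Q,[1,50,99],axis=0).round(4))
m2=(C[...,2]>.108)&(C[...,2]<.125)&(np.hypot(C[...,0]-.547,C[...,1]+.037)<.04)
print(m2.sum(),C[m2].mean(0) if m2.any() else 0)
v,u=np.where(m);print(u.min(),u.max(),v.min(),v.max())
print(sense()["ft_torque"],sense()["wrist_force"])
```

```text
2.5167 [ 0.54721838 -0.03590982  0.24997146] [-0.34  0.28  0.4   1.86 -0.12  1.03  1.69]
1578 [[ 0.5302 -0.0532  0.0866]
 [ 0.5465 -0.0325  0.0986]
 [ 0.5691 -0.0117  0.105 ]]
180 [ 0.54852217 -0.03240131  0.11284682]
235 285 164 209
[-0.00920768  0.02601295  0.02705049] [-0.10620737  0.19966582 -0.5348256 ]
```

View pics/w1.png

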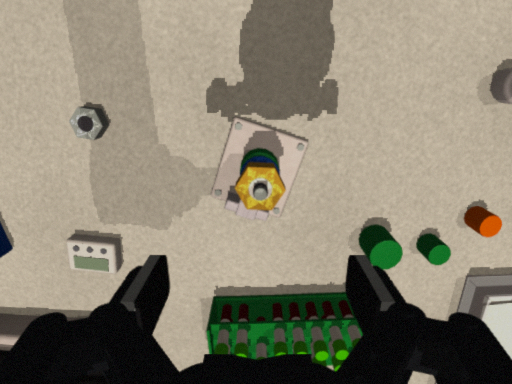

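The wrist view shows the nut at (260,188) with the post tip at (261,191), and the small green cap at (433,249). I'll fit the hexagon for centre and angle, and measure the cap.

```bash
cat > fit.py <<'E'
from h import *
from scipy.optimize import minimize
def hexfit(p,s,z,c0,out=None):
    x0,y0=project("wrist",[[c0[0],c0[1],z]],s)[0].astype(int)
    hsv=cv2.cvtColor(p,cv2.COLOR_RGB2HSV); 
    m=cv2.inRange(hsv,(15,120,60),(35,255,255)); w=np.zeros_like(m); w[y0-45:y0+45,x0-45:x0+45]=1; m=m*w
    F=8; y1,x1=y0-40,x0-40
    M=cv2.resize(m[y1:y1+80,x1:x1+80],None,fx=F,fy=F,interpolation=cv2.INTER_LINEAR)>127
    cs,_=cv2.findContours(M.astype(np.uint8),cv2.RETR_EXTERNAL,cv2.CHAIN_APPROX_NONE)
    Mf=cv2.drawContours(np.zeros(M.shape,np.uint8),[max(cs,key=cv2.contourArea)],-1,1,-1)
    def poly(c,a,zz,):
        th=a+np.pi/6+np.arange(6)*np.pi/3; r=.04/np.sqrt(3)
        P=np.c_[c[0]+r*np.cos(th),c[1]+r*np.sin(th),np.full(6,zz)]
        return (project("wrist",P,s)-[x1,y1]+.5)*F-.5
    def cost(v):
        # silhouette of full prism = hull of top and bottom
        pts=np.r_[poly(v[:2],v[2],z),poly(v[:2],v[2],z-.02)].astype(np.float32)
        h=cv2.convexHull(pts); im=cv2.fillConvexPoly(np.zeros(M.shape,np.uint8),np.round(h*16).astype(np.int32),1,shift=4)
        return float((im!=Mf).sum())/Mf.sum()
    best=None
    for a in np.radians([0,15,30,45]):
        r=minimize(cost,[*c0,a],method="Nelder-Mead",options=dict(initial_simplex=np.array([[*c0,a],[c0[0]+.003,c0[1],a],[c0[0],c0[1]+.003,a],[*c0,a+.15]]),xatol=1e-5,fatol=1e-5))
        print(r.fun.__round__(4),r.x.round(4),np.degrees(r.x[2]%(np.pi/3)).round(2))
        if best is None or r.fun<best.fun: best=r
    if out:
        I=cv2.resize(p[y1:y1+80,x1:x1+80],None,fx=F,fy=F)[:,:,::-1].copy()
        for zz in(z,z-.02): cv2.polylines(I,[np.round(poly(best.x[:2],best.x[2],zz)).astype(np.int32)],True,(255,0,255),1)
        cv2.imwrite(out,I)
    return best.x
E
python3 - <<'E'
from fit import *
z=np.load("w1.npz");p,d=z["p"],z["d"];s=dict(position=z["pos"],tcp_rot=z["rot"])
print(hexfit(p,s,.0986,[.5475,-.033],"pics/fit1.png"))
C=cloud("wrist",d,s)
G=(np.hypot(C[...,0]-.5475,C[...,1]+.033)<.02)&(C[...,2]>.09)
print(np.histogram(C[G][:,2],bins=np.arange(.09,.122,.002)))
# cap
hsv=cv2.cvtColor(p,cv2.COLOR_RGB2HSV); m=cv2.inRange(hsv,(40,80,20),(85,255,255)); k,l,st,ce=cv2.connectedComponentsWithStats(m)
for (u,v) in((433,249),(385,248)):
    i=l[v,u]; Q=C[l==i]; print(st[i],np.percentile(Q,[2,50,98],axis=0).round(4).tolist())
    zt=np.percentile(Q[:,2],97); T=Q[abs(Q[:,2]-zt)<.004]; print(zt,T.mean(0),np.ptp(T,axis=0),cv2.minEnclosingCircle(T[:,:2].astype(np.float32)))
E
```

```text
0.067 [ 0.551  -0.0327 -0.0461] 57.36
0.0681 [ 0.5508 -0.0327 -0.0622] 56.44
0.0677 [ 0.5509 -0.0328  0.9993] 57.25
0.0671 [ 0.551  -0.0327  1.0013] 57.37
[ 0.55102015 -0.03270965 -0.04614369]
(array([ 18,  16,  19, 188, 990,  44,  10,  10,   9,  23,  18,  97,  41,
         1,   0]), array([0.09 , 0.092, 0.094, 0.096, 0.098, 0.1  , 0.102, 0.104, 0.106,
       0.108, 0.11 , 0.112, 0.114, 0.116, 0.118, 0.12 ]))
[417 234  34  31 714] [[0.6414, 0.1755, 0.003], [0.6514, 0.1846, 0.0324], [0.6684, 0.2022, 0.0352]]
0.0350963050283675 [0.6553745  0.18932247 0.03373093] [0.02887747 0.03012855 0.00495283] ((0.6558054685592651, 0.19022217392921448), 0.015168197453022003)
[ 359  225   44   45 1350] [[0.5402, 0.0203, 0.0047], [0.6406, 0.1104, 0.0452], [0.6634, 0.1328, 0.2446]]
0.04756385943700139 [0.64702644 0.11572078 0.04602439] [0.03831358 0.03996627 0.0043764 ] ((0.6483423113822937, 0.11582723259925842), 0.020385658368468285)
```

View pics/fit1.png

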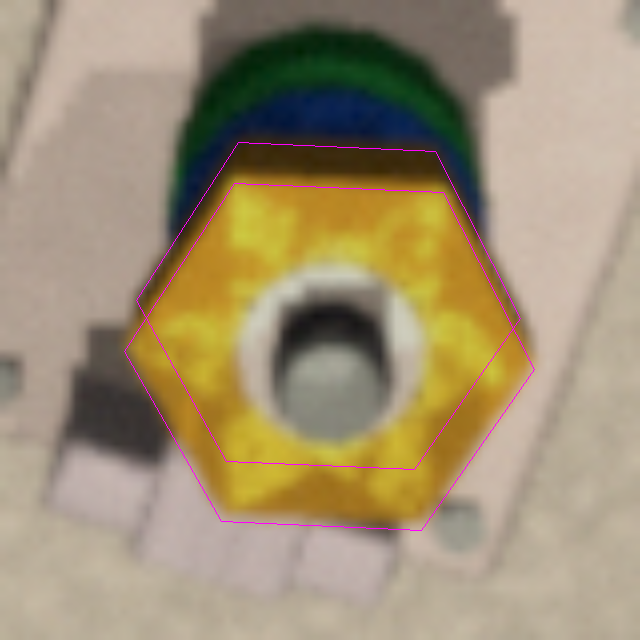

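```bash
sed -i 's/(15,120,60)/(12,100,110)/; s/pts=np.r_\[.*/pts=poly(v[:2],v[2],z).astype(np.float32)/' fit.py
python3 - <<'E'
from fit import *
z=np.load("w1.npz");p,d=z["p"],z["d"];s=dict(position=z["pos"],tcp_rot=z["rot"])
print(hexfit(p,s,.0986,[.5475,-.033],"pics/fit2.png"))
E
```

```text
0.0277 [ 0.55   -0.0326 -0.0343] 58.03
0.0278 [ 0.55   -0.0326 -0.0289] 58.35
0.0276 [ 0.5499 -0.0326  1.0153] 58.17
0.0276 [ 0.55   -0.0326  1.0149] 58.15
[ 0.54993833 -0.03256446  1.01531464]
```

View pics/fit2.png

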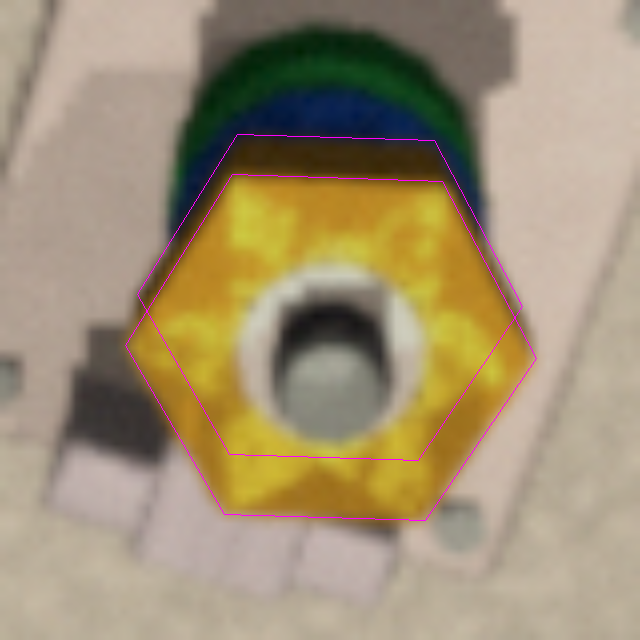

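Run:
```python
from fit import *
z=np.load("w1.npz");s=dict(position=z["pos"],tcp_rot=z["rot"])
x0,y0=project("wrist",[[.5475,-.033,.0986]],s)[0].astype(int)
u,v=(332+.5)/8-.5+x0-40,(392+.5)/8-.5+y0-40
print(u,v,onplane("wrist",u,v,.114,s), project("wrist",[[.5495,-.0326,.114]],s))
for yd in(118,90,0,-60,-90):print(np.round(inverse_kinematics([.5495,-.0326,.094],down(np.radians(yd))),2))
q=sense()["joint_pos"]; print(q.round(3))
```

```text
260.0625 193.5625 [ 0.54958584 -0.03257535  0.114     ] [[260.03393072 193.46694184]]
[-0.23  0.48  0.27  1.99 -0.19  0.7   2.22]
[-0.28  0.48  0.34  1.99 -0.24  0.7   1.78]
[-0.48  0.53  0.61  2.   -0.45  0.74  0.41]
[-0.63  0.6   0.83  2.01 -0.63  0.8  -0.47]
[-0.79  0.77  1.13  2.02 -0.88  0.96 -0.76]
[-0.336  0.276  0.399  1.863 -0.124  1.027  1.686]
```

Run:
```python
from h import *
c=np.array([.5496,-.0326]); R=down(np.radians(118.2))
t0=sense()["time_s"]
movep([*c,.16],R); print(sense()["time_s"]-t0)
print("hit",move_l([*c,.094],R,feed=.08,until_force=8)); s0=sense();print(s0["time_s"]-t0,s0["position"],s0["wrist_force"],s0["ft_torque"])
command_gripper(.036,80); s=sense(); print(s["time_s"]-t0,s["position"],s["finger_gap"],s["wrist_force"],s["ft_torque"],s["joint_pos"].round(2))
p,d=camera("wrist"); cv2.imwrite("pics/w2.png",p[:,:,::-1])
p,d=camera("scene"); cv2.imwrite("pics/s2.png",cv2.resize(p[150:260,190:330,::-1],None,fx=5,fy=5))
```

```text
0.5416000000000003
hit False
1.5166 [ 0.55003194 -0.03267397  0.09439477] [-0.16742325  0.02299441 -0.00963968] [-0.01326128 -0.03678266 -0.02376502]
2.0082999999999998 [ 0.55033441 -0.03333754  0.0948086 ] 0.03895184762738015 [-0.27973863 -2.12584398  5.47009347] [-0.41486328  0.04175225 -0.01899767] [-0.22  0.47  0.26  1.99 -0.18  0.7   2.22]
```

View pics/w2.png

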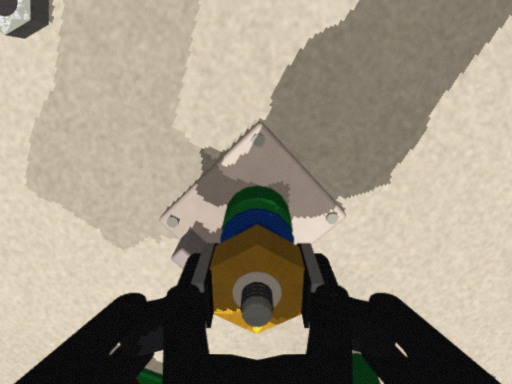

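View pics/s2.png

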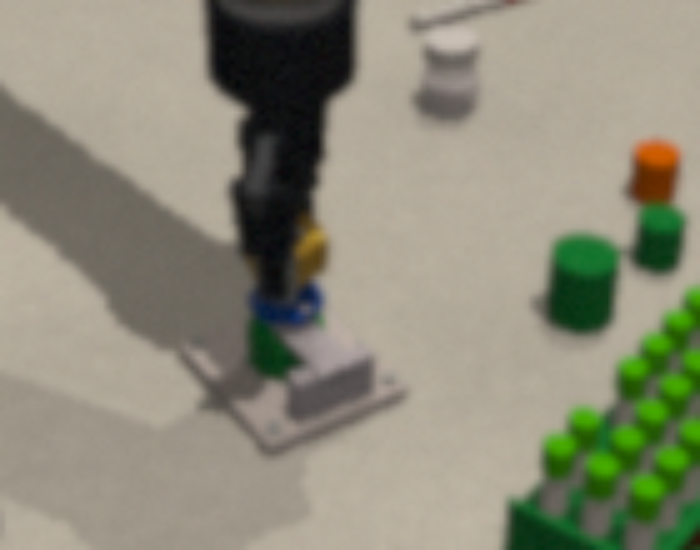

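The pads sit flat on the nut, which is at (258,275) in the wrist view, and the gap is 39 mm. I'll start turning clockwise with the matching descent, watching the moment.

```bash
cat > st.json <<'E'
{"turn":0.0}
E
cat > turn.py <<'E'
from h import *
import json
C0=np.array([.5499,-.0328]); Y0=np.radians(118.2); Z0=.0945
def turn_to(a,feed=.15):
    move_l([*C0,Z0-.00159*a],down(Y0-a),feed=feed); json.dump({"turn":a},open("st.json","w"))
def yaw(s): z=s["tcp_rot"][:,2]; return np.arctan2(z[1],z[0])
def rep(a):
    s=sense(); print("a%.3f t%.2f act%.3f z%.4f Mz%.3f F%s M%s q7 %.2f gap%.4f"%(a,s["time_s"],(Y0-yaw(s)+.5)%(2*np.pi)-.5,s["position"][2],s["ft_torque"][2],s["wrist_force"].round(1),s["ft_torque"].round(2)[:2],s["joint_pos"][6],s["finger_gap"])); return s
E
python3 - <<'E'
from turn import *
rep(0)
for a in (.1,.4,.8,1.15): turn_to(a); rep(a)
E
```

```text
a0.000 t4.83 act0.001 z0.0947 Mz-0.128 F[-0.7 -2.4  6.5] M[-0.5   0.04] q7 2.22 gap0.0388
a0.100 t5.08 act0.098 z0.0947 Mz-0.110 F[ 0.  -2.7  5.5] M[-0.53 -0.09] q7 2.14 gap0.0386
a0.400 t5.53 act0.399 z0.0942 Mz-0.064 F[ 1.1 -2.9  5.2] M[-0.58 -0.11] q7 1.89 gap0.0384
a0.800 t6.08 act0.799 z0.0935 Mz-0.091 F[ 0.3 -2.4  5.2] M[-0.54 -0.07] q7 1.57 gap0.0393
a1.150 t6.58 act1.149 z0.0930 Mz-0.115 F[ 1.5 -2.2  3.9] M[-0.48 -0.18] q7 1.29 gap0.0389
```

Run:
```python
from turn import *
a=1.15
while a<2.6:
    a+=.15; turn_to(a); s=rep(a)
    if s["ft_torque"][2]>.1 or s["ft_torque"][2]<-.3: break
```

```text
a1.300 t6.88 act1.299 z0.0927 Mz-0.100 F[-0.4 -2.4  5. ] M[-0.44 -0.19] q7 1.17 gap0.0388
a1.450 t7.17 act1.449 z0.0925 Mz-0.068 F[ 0.5 -2.5  5.7] M[-0.51 -0.26] q7 1.05 gap0.0388
a1.600 t7.47 act1.599 z0.0922 Mz-0.154 F[ 0.9 -2.1  5.1] M[-0.41 -0.25] q7 0.93 gap0.0387
a1.750 t7.78 act1.748 z0.0920 Mz-0.112 F[ 1.1 -1.3  5.5] M[-0.45 -0.3 ] q7 0.81 gap0.0388
a1.900 t8.07 act1.898 z0.0918 Mz-0.111 F[ 0.6 -2.4  5.8] M[-0.44 -0.29] q7 0.69 gap0.0389
a2.050 t8.38 act2.047 z0.0915 Mz-0.116 F[ 1.6 -1.7  5.2] M[-0.4  -0.33] q7 0.58 gap0.0386
a2.200 t8.68 act2.197 z0.0913 Mz-0.094 F[ 2.1 -2.7  5.6] M[-0.43 -0.38] q7 0.46 gap0.0388
a2.350 t8.97 act2.346 z0.0911 Mz-0.113 F[ 1.7 -2.6  5.8] M[-0.43 -0.42] q7 0.34 gap0.0391
a2.500 t9.28 act2.496 z0.0908 Mz-0.120 F[ 1.6 -2.2  5.8] M[-0.45 -0.49] q7 0.22 gap0.0386
a2.650 t9.57 act2.645 z0.0906 Mz-0.106 F[ 2.3 -1.8  4.8] M[-0.51 -0.57] q7 0.10 gap0.0391
```

Run:
```python
from turn import *
a=2.65
while a<3.6:
    a+=.06; turn_to(a); s=rep(a)
    if abs(s["ft_torque"][2]+.11)>.15: break
```

```text
a2.710 t9.82 act2.705 z0.0905 Mz-0.092 F[ 3.3 -2.2  5. ] M[-0.47 -0.6 ] q7 0.05 gap0.0389
a2.770 t10.07 act2.765 z0.0904 Mz-0.055 F[ 3.2 -3.2  4.8] M[-0.52 -0.74] q7 0.01 gap0.0393
a2.830 t10.32 act2.825 z0.0903 Mz-0.077 F[ 3.7 -2.9  4.8] M[-0.56 -0.64] q7 -0.04 gap0.0391
a2.890 t10.57 act2.886 z0.0902 Mz-0.083 F[ 3.3 -2.2  4. ] M[-0.59 -0.81] q7 -0.09 gap0.0390
a2.950 t10.82 act2.946 z0.0901 Mz-0.085 F[ 4.4 -2.6  5. ] M[-0.64 -0.86] q7 -0.14 gap0.0388
a3.010 t11.07 act3.006 z0.0901 Mz0.022 F[ 3.3 -2.9  5.8] M[-0.67 -0.89] q7 -0.19 gap0.0390
a3.070 t11.32 act3.065 z0.0901 Mz0.270 F[ 4.8 -2.5  5. ] M[-0.72 -0.79] q7 -0.24 gap0.0388
```

Run:
```python
from turn import *
def mz(n=8):
    v=[]
    for _ in range(n): v.append(sense()["ft_torque"][2]); sleep(.02)
    return np.mean(v),np.std(v)
print(mz())
a=3.07
while a<3.4:
    a+=.03; turn_to(a); sleep(.1); rep(a); m=mz(); print(m)
    if m[0]>.46: break
```

```text
(np.float64(0.27100274617556935), np.float64(0.014069010069093607))
a3.100 t11.81 act3.095 z0.0900 Mz0.313 F[ 3.9 -3.   6.6] M[-0.66 -0.85] q7 -0.26 gap0.0389
(np.float64(0.35518062506309234), np.float64(0.02317353252462593))
a3.130 t12.29 act3.125 z0.0900 Mz0.463 F[ 3.6 -3.   6. ] M[-0.72 -0.8 ] q7 -0.29 gap0.0388
(np.float64(0.4271388033202307), np.float64(0.028302840732895504))
a3.160 t12.78 act3.154 z0.0900 Mz0.536 F[ 3.2 -2.6  6.9] M[-0.66 -0.87] q7 -0.31 gap0.0385
(np.float64(0.4691378802033822), np.float64(0.0378206566885295))
```

Run:
```python
from turn import *
a=3.18; turn_to(a); sleep(.1); v=[]
for _ in range(8): v.append(sense()["ft_torque"][2]); sleep(.02)
print(np.mean(v)); rep(a)
p,d=camera("scene"); cv2.imwrite("pics/s3.png",cv2.resize(p[170:250,200:300,::-1],None,fx=7,fy=7,interpolation=cv2.INTER_CUBIC))
```

```text
0.531411104241522
a3.180 t13.39 act3.174 z0.0900 Mz0.539 F[ 3.5 -3.3  7.2] M[-0.73 -0.8 ] q7 -0.33 gap0.0387
```

View pics/s3.png

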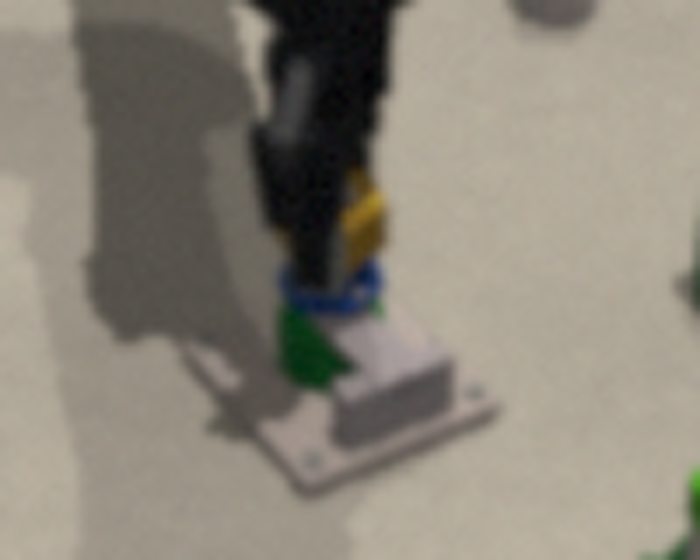

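The moment at rest is 0.53 N m, which is in the window. I'll release, rise, and look at the mark and then the cap.

Run:
```python
from turn import *
s=sense(); P=s["position"]; R=s["tcp_rot"]
command_gripper(.085); move_l([P[0],P[1],.19],feed=.12)
s=rep(3.18)
movep([.64,.19,.2],down(0)); s=sense(); print(s["time_s"],s["position"],s["joint_pos"].round(2))
p,d=camera("wrist"); np.savez("w4.npz",p=p,d=d,pos=s["position"],rot=s["tcp_rot"]); cv2.imwrite("pics/w4.png",p[:,:,::-1])
C=cloud("wrist",d,s)
p2,d2=camera("scene"); np.savez("s4.npz",p=p2,d=d2); cv2.imwrite("pics/s4.png",np.vstack([cv2.resize(np.load("scene0.npz")["p"][180:240,210:290,::-1],None,fx=6,fy=5,interpolation=cv2.INTER_CUBIC)[:300],cv2.resize(p2[180:240,210:290,::-1],None,fx=6,fy=5,interpolation=cv2.INTER_CUBIC)]))
hsv=cv2.cvtColor(p,cv2.COLOR_RGB2HSV); m=cv2.inRange(hsv,(40,80,20),(85,255,255)); k,l,st,ce=cv2.connectedComponentsWithStats(m)
for i in range(1,k):
    if st[i][4]<150: continue
    Q=C[l==i]; zt=np.percentile(Q[:,2],95); T=Q[abs(Q[:,2]-zt)<.003]; print(st[i],zt.round(4),np.median(T[:,2]),cv2.minEnclosingCircle(T[:,:2].astype(np.float32)))
```

```text
a3.180 t14.95 act3.180 z0.1894 Mz-0.049 F[ 0.4 -0.2  0.4] M[ 0.05 -0.06] q7 -0.46 gap0.0850
15.9 [0.63963376 0.18760112 0.19957918] [-0.92  0.65  0.89  1.65 -0.55  1.11  0.11]
[261 156  31  37 888] 0.035 0.033958444426022194 ((0.6566595435142517, 0.1913808435201645), 0.014596070162951946)
[ 248  219   40   53 1733] 0.0471 0.04619549789669322 ((0.6484190821647644, 0.11739861220121384), 0.020412873476743698)
[ 332  242  109  130 4275] 0.0981 0.09785865599343366 ((0.7925091981887817, 0.08568305522203445), 0.00881283264607191)
[166 333  38  27 774] 0.0391 0.03819427211756091 ((0.5516493320465088, -0.025642525404691696), 0.020363667979836464)
[406 369  18  15 180] 0.2403 0.24011934171088928 ((0.6927379369735718, 0.17928507924079895), 0.003931630402803421)
```

View pics/w4.png

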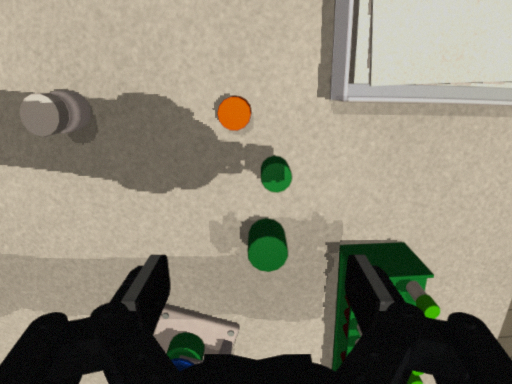

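View pics/s4.png

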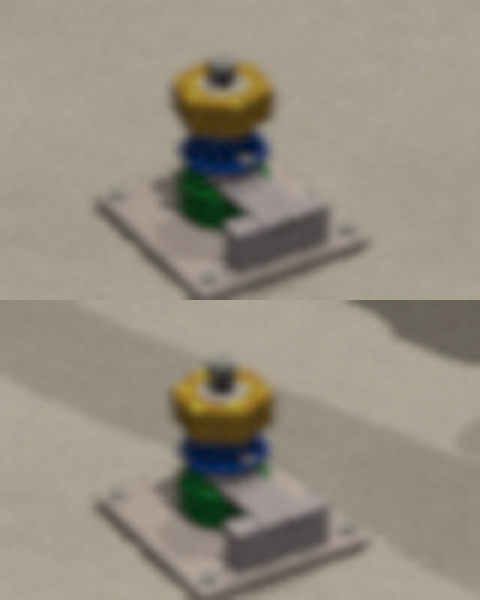

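The blue nut's mark sits in the same place before and after, at scene pixel (251,211), and the nut is down. The target cap is at (277,173) in the wrist view, world (0.6565,0.1907), with its top at z=0.034. Grasping it now.

Run:
```python
from h import *
c=[.6565,.1907]; R=down(0)
movep([*c,.11],R); sleep(.15); s=sense(); print(s["time_s"],s["position"])
print(move_l([*c,.034],R,feed=.08,until_force=6)); s=sense(); print(s["time_s"],s["position"])
command_gripper(.026,25); s=sense(); print(s["time_s"],s["position"],s["finger_gap"],s["wrist_force"])
p,d=camera("wrist"); cv2.imwrite("pics/w5.png",p[:,:,::-1])
```

```text
16.6083 [0.65793652 0.19023714 0.1127729 ]
False
17.7083 [0.65699705 0.19065234 0.03460324]
18.2583 [0.65664299 0.19078665 0.03424313] 0.028640420190888673 [-0.19675351 -0.1272833   1.78838933]
```

View pics/w5.png

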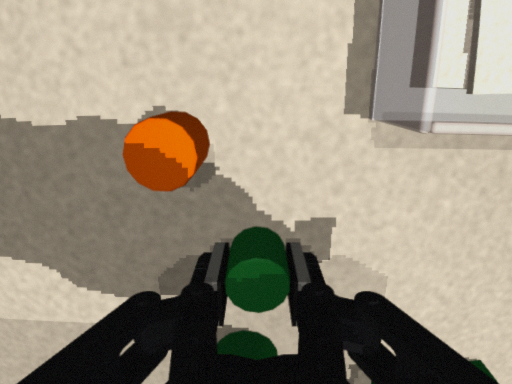

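Run:
```python
from h import *
R=down(0); c=[.5498,-.033]
move_l([.6565,.1907,.19],R,feed=.15)
movep([*c,.175],R); sleep(.3); s=sense(); print(s["time_s"],s["position"],s["finger_gap"],s["joint_pos"].round(2))
p,d=camera("scene"); cv2.imwrite("pics/s6.png",cv2.resize(p[140:240,200:300,::-1],None,fx=6,fy=6,interpolation=cv2.INTER_CUBIC))
p,d=camera("wrist"); cv2.imwrite("pics/w6.png",p[:,:,::-1]);np.savez("w6.npz",p=p,d=d,pos=s["position"],rot=s["tcp_rot"])
```

```text
20.775 [ 0.55033292 -0.03207008  0.17486484] 0.028634347827477456 [-0.71  0.49  0.94  1.95 -0.49  0.94  0.47]
```

View pics/s6.png

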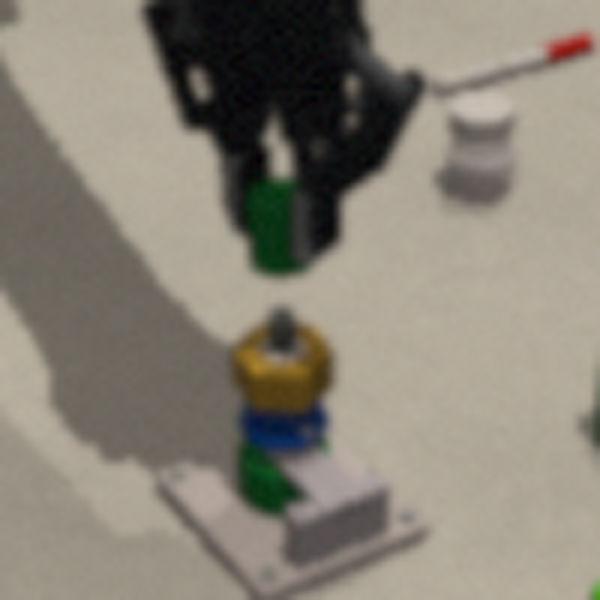

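View pics/w6.png

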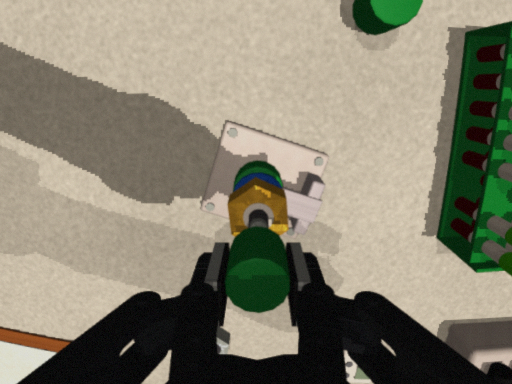

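Both views have the cap centred over the post: the cap is at scene-crop (278,230) and the post tip at (283,320), within about 1 raw pixel. Lowering it with a force guard.

Run:
```python
from h import *
R=down(0); c=[.5498,-.033]
print(project("scene",[[.5498,-.033,.114],[.5503,-.0321,.1406]]))
print(move_l([*c,.138],R,feed=.05,until_force=5)); s=sense(); print(s["time_s"],s["position"],s["wrist_force"],s["ft_torque"])
```

```text
[[246.61062792 190.82301361]
 [246.85625178 182.38077176]]
False
21.7667 [ 0.55000604 -0.03315106  0.13818987] [-0.05311513 -0.15538667 -0.66263017] [-0.01148038 -0.01485824  0.01310982]
```

Rim at 0.104 is below the post tip with no contact force, so the cap is over the post. Continuing down to the nut.

Run:
```python
from h import *
R=down(0); c=[.5498,-.033]
print(move_l([*c,.122],R,feed=.02,until_force=5)); s=sense(); print(s["time_s"],s["position"],s["wrist_force"],s["ft_torque"],s["finger_gap"])
```

```text
True
22.3333 [ 0.54990672 -0.03308234  0.12790276] [-1.29116745  0.867854    6.05930904] [0.14665226 0.3467344  0.0289193 ] 0.02884722756332129
```

Run:
```python
from h import *
R=down(0)
command_gripper(.05); s=sense(); P=s["position"]; print(P)
move_l([P[0],P[1],.2],R,feed=.1); 
movep([.53,-.03,.25],down(0)); sleep(.3)
s=sense(); print(s["time_s"],s["position"],s["wrist_force"])
p,d=camera("wrist"); cv2.imwrite("pics/w7.png",p[:,:,::-1])
C=cloud("wrist",d,s); hsv=cv2.cvtColor(p,cv2.COLOR_RGB2HSV); m=cv2.inRange(hsv,(40,80,20),(85,255,255))>0
m&=np.hypot(C[...,0]-.55,C[...,1]+.033)<.025
Q=C[m]; Q=Q[Q[:,2]>.08]; zt=np.percentile(Q[:,2],90); T=Q[abs(Q[:,2]-zt)<.003]; print("cap top",np.median(T[:,2]),cv2.minEnclosingCircle(T[:,:2].astype(np.float32)))
p,d=camera("scene"); cv2.imwrite("pics/s7.png",cv2.resize(p[150:250,200:340,::-1],None,fx=5,fy=5,interpolation=cv2.INTER_CUBIC))
```

```text
[ 0.54916513 -0.03269831  0.12683714]
24.175 [ 0.52963842 -0.02994437  0.24903545] [-0.99415089 -0.22971264 -0.4224731 ]
cap top 0.12789378357684042 ((0.5493331551551819, -0.03197966143488884), 0.014829359017312527)
```

View pics/w7.png

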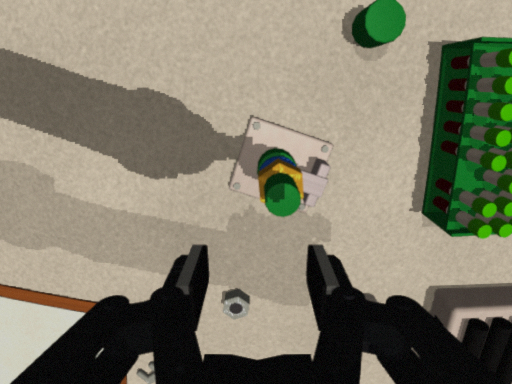

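View pics/s7.png

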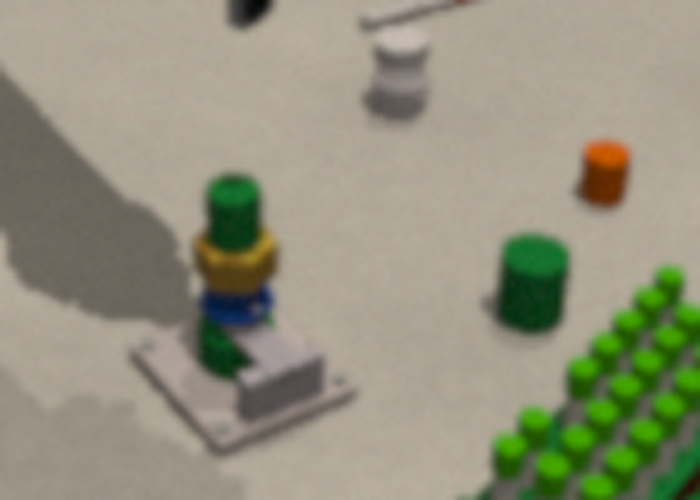

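The cap stands on the nut at (234,215) in the scene crop. Its top is at 0.128 m, which matches nut top plus 34 mm. The mark is still at about scene (252,211), and the gripper is clear.

```bash
python3 -c "
from rig import *
print(finish_job(), sense()['time_s'])"
```

```text
the job is handed in; nothing more can be done
the job is handed in; nothing more can be done
```

I turned the brass lock nut about 3.18 rad clockwise in a single grip, with contact on the washer at about 3.0 rad. I stopped at 0.53 N m felt at rest, then put the small green end cap over the post. The job was handed in at about 24 s of the 61 s allowed.

Last checks:
- **Blue nut:** its white mark is at the same scene pixel as at the start, about (251,211) before and (252,211) after. That is within about one pixel, or roughly 2.5 mm at that distance.
- **End cap:** it met the nut with its rim at 0.0936 m, where about 0.0938 m was expected. Its top measured 0.1279 m after release, so it is fully home and standing upright.
- **Bystanders:** those in the last pictures look as they did at the start. The timer was not in those last views.
- **Not measured:** I did not re-check the lock nut's moment after letting go, when it springs back a little. No check failed or disagreed.

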